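# Uncap the overview camera and click its aperture ring to the working stop

## Robot

A 6-joint arm with a two-finger parallel gripper is mounted at the origin on the work surface. World frame = base frame: x ahead of the robot, y to its left, z up, the work surface at z = 0. Lengths are in m, angles in rad, forces in N, time in s.
With the tool pointing down it reaches from about 0.35 to 0.775 m from the base axis. Payload 5.5 kg.
Tool frame: the origin (TCP) lies between the finger pads; the fingertips stand 19 mm ahead of it and the grasp point (between the pads) is the TCP; z points along the fingers, y is the line along which they close (so a half turn about z gives the same grasp; the last joint's range is limited). The gripper opens to 85 mm and grips with 20 to 120 N. Pads are 22 mm wide; open, the fingers measure 114 mm over their backs; the gripper's body (76 mm by 85 mm) begins 54 mm behind the grasp point. The pads swing forward as they close: fully open they stand 13 mm farther back than shut.
Start: joints at [-0.14, 0.313, 0.046, 1.304, 0, 1.431], TCP at [0.575, -0, 0.25] pointing down, gripper open.
Joint ranges: [-2.76, 2.76], [-0.86, 1.69], [-1.03, 1.26], [-2.2, 2.34], [-1.47, 1.5], [-3.14, 3.14]. Speed limits (rad/s): [2.57, 2.57, 3.14, 3.14, 3.14, 3.14].

## Interface

Orientations are given as a rotation vector (axis times angle).
In Python, from bench import manip gives the robot as it stands.
- The arm moves only by the shell command python3 shift.py 'ROWS'. ROWS is a JSON list of rows, 1 to 20 of them, each of 7 numbers: dx, dy, dz in units of 5 mm, then a rotation vector rx, ry, rz in units of 0.2 rad, then the opening from 0.0 (shut) to 1.0 (fully open); each row is the pose to reach, as a shift and turn from the pose commanded when the command began, along the tool's axes at that moment; what a row does not reach only later rows make up. A row lasts 1/10 s, in which the tool goes at most 0.05 m and 0.15 rad, less where a joint would pass 70% of its speed; a pose out of reach is approached as far as the arm can. The fingers move at their own pace and stop on an object; the grip force is fixed at half the most. Time passes only in rows, so rows that do not move let the fingers close. It prints the time, the measured TCP pose, the force, the opening and the grip force at its end. Input that does not fit is refused with a message, and nothing moves.
- manip.observe(): the state, without advancing time (a new reading comes with each control period).
- manip.camera(name): name is "scene" or "side" or "wrist"; returns the picture (384x512x3 uint8, blue, green, red); there is no depth.
- manip.camera_params(name): a dict with "intrinsics" (3x3 intrinsics, pixels), "dist" ([k1, k2, p1, p2, k3] as OpenCV has them; the pictures are not rectified), "R" (3x3) and "t" (3): a world point X has camera coordinates R X + t; the wrist camera has in their place "T_tool_cam" (4x4, takes a point from camera to tool coordinates, whose origin is the TCP and whose axes are the flange's). Camera axes: x right, y down, z forward; pixel columns grow to the right and rows downward; lengths in m; the calibration is good to about 2 mm. A picture is of the moment at which its call begins: read the wrist's pose just before it. camera_params takes no time and is no camera call.
- manip.job_done(): hands the job in; it is judged then, once.
The state is a dict: "t": time; "joint_pos": joint angles; "joint_velocities": joint speeds; "effort": joint torques, N m; "tcp_pos": TCP position; "eef_rot": TCP orientation; "force": force on the tool from outside, world axes, zero at the start; "wrist_torque": the same for the moment, N m; "gripper_width": opening from 0.0 (shut) to 1.0 (fully open); "grasp_force": force on a finger pad.
Only numpy, scipy, OpenCV 4.12 (cv2) and the standard library are available. Lean on these libraries where they do the work, as an engineer would, in place of code of your own. Each camera call takes 0.05 s, during which the arm holds its last target. There are 200 camera calls.

## Task

Get the overview camera ready for imaging: take the dust cap off its lens and lay it flat on the table without dropping it, and turn the silver aperture ring until its long line has clicked in at the white index line on the barrel. Do not shift the focus ring behind it, and leave the things standing around the camera where they are.

Things in the scene. Friction and masses are not known exactly. Their poses are not given: they have to be found in the camera images.
- camera: Camera on its stand, fixed to the table: black magnetic foot 60 x 52 x 45 mm, aluminium U-bracket 86 mm wide up to z = 133 mm (its clamp knobs reach 55 mm to either side), in it a grey camera box 60 x 60 x 64 mm with the lens. Origin: centre of the foot's underside. The lens axis passes 120 mm above the origin and leans 30 degrees from vertical towards the body's -x, roughly towards the robot.
- index (a point): Frame fixed to the lens barrel: z along the lens axis out of the front, x from the axis to the white index line on the barrel (its upper side), y level. The point lies on the aperture ring's surface at the index line: 24 mm from the axis along x, at half the ring's width. The barrel is 40 mm in diameter behind the ring and 42 mm before it, both smaller than the ring.
- ring_mid (a point): Centre of the aperture ring, on the lens axis at half the ring's width; the lens front is 19 mm further out. The ring is plain aluminium, 48 mm in diameter, 14 mm wide, front half knurled, and turns about the lens axis. z points out of the lens front, x from the axis to the ring's long black line, which crosses its whole width; shorter ticks mark the other click stops.
- aperture (a joint): Angle of the aperture ring in rad: 0 with the long line at the index line, growing anticlockwise seen from in front (right hand about z of index). Click stops every 0.349 rad from -0.349 to 1.396, end limits 0.05 beyond. It starts in the stop at 0.70, 1.05 or 1.40, so it must be turned clockwise. Let go, it settles into the nearest stop; a click takes about 0.1 N m, 4 N at the rim.
- focus (a joint): Angle of the focus ring in rad: the black ribbed rubber ring, 44 mm in diameter and 14 mm wide, nearer the camera; its front edge lies 27 mm behind the middle of the aperture ring. It turns easily, without clicks, and stays where it is left.
- focus_mark (a point): A point on the focus ring's surface, 22 mm from the lens axis, at half the ring's width; it turns with the ring.
- lens_front (a point): Centre of the lens's front face; z points out along the lens axis.
- cap: Black plastic slip-on dust cap, loose on the lens front: 52 mm outer diameter, 14 mm high, top 4 mm thick, 46 mm inside with 2 mm of play round the barrel, 30 g. Origin: centre of its open rim, on the lens 9 mm before the middle of the aperture ring; z points out of its closed top, along the lens axis. Held by its weight only: it comes off when drawn more than 10 mm along the axis.
- cap_mid (a point): Centre of the cap, at half its height: 7 mm above the table when the cap lies flat.
- blower: Dark rubber air blower standing on the table, bulb 56 mm in diameter, 115 mm high with its nozzle; bystander. Origin at the centre of its foot.
- objective_case: Closed cylindrical objective case standing on the table, 48 mm in diameter, 78 mm high; bystander. Origin at the centre of its underside.
- driver: Black-handled screwdriver 170 mm long lying on the table along its x axis, handle to -x and 26 mm thick; bystander. Origin under the middle of its length, on the table.

How it is judged:
At the end, for the whole second after the job is handed in: The aperture ring rests in the stop of its long line (joint aperture within 0.1 rad of 0) and the cap lies flat on the table, either way up, at rest (its middle 4 to 11 mm above the table, within 0.15 rad of level) (value of joint aperture between -0.1 and 0.1 rad and height (world z) of cap_mid between 0.004 and 0.011 m and (angle between cap's own z axis and vertical below 0.15 rad or angle between cap's own z axis and vertical above 2.99 rad) and linear speed of cap below 0.02 m/s); the robot touches nothing.
It fails at once if the focus ring is turned more than 0.15 rad from where it was (distance of focus_mark from where it was at the start of the episode above 0.0033 m).
It fails at once if the cap is dropped or flung: faster than 0.6 m/s without the fingers on it (linear speed of cap above 0.6 m/s and contact force between the fingers and cap below 0.05 N).
It fails at once if a bystander is shifted more than 20 mm (distance of any of blower, objective_case, driver from where it was at the start of the episode above 0.02 m).
It also fails if it takes over 51 s, if anything falls off the work surface, if the arm or the gripper's body presses on something with over 40 N, if the wrist force passes 120 N, or if a joint passes its speed limit or range.

## Working session

There is one attempt and no reset: what is moved stays moved. The work goes in short steps, Python scripts to look and compute and a shell command to move; the robot and the scene stay as the last step left them, time stands still between calls to the robot, and variables do not carry over. Pictures are saved under pics/ and viewed, at most 10 in all, crops included, and the job is handed in when it is done.

```bash
ls; mkdir -p pics
python3 - <<'E'
from bench import manip
import cv2,numpy as np
for n in ("scene","side","wrist"):
    im=manip.camera(n); cv2.imwrite(f"pics/{n}0.png",im)
    p=manip.camera_params(n); print(n,{k:np.round(v,4).tolist() for k,v in p.items()})
a=[cv2.imread(f"pics/{n}0.png") for n in("scene","side")]
s=manip.observe();print(s)
E
```

```text
bench.py
pics
shift.py
scene {'intrinsics': [[423.8635, 0.0, 249.7299], [0.0, 423.8635, 187.7456], [0.0, 0.0, 1.0]], 'dist': [-0.0248, 0.0, 0.0, 0.0, 0.0], 'R': [[0.2293, 0.9733, -0.0098], [0.7867, -0.1912, -0.587], [-0.5732, 0.1269, -0.8096]], 't': [-0.2709, -0.4044, 1.3906]}
side {'intrinsics': [[456.8717, 0.0, 250.3644], [0.0, 456.8717, 189.0015], [0.0, 0.0, 1.0]], 'dist': [0.0077, 0.0, 0.0, 0.0, 0.0], 'R': [[-0.9064, -0.4223, -0.0049], [-0.3018, 0.6558, -0.692], [0.2954, -0.6257, -0.7219]], 't': [0.6411, 0.2084, 1.2336]}
wrist {'intrinsics': [[308.9851, 0.0, 252.3523], [0.0, 308.9851, 189.8769], [0.0, 0.0, 1.0]], 'dist': [-0.0049, 0.0, 0.0, 0.0, 0.0], 'T_tool_cam': [[0.0005, -0.9631, -0.2691, 0.0675], [1.0, 0.0001, 0.0012, -0.0004], [-0.0011, -0.2691, 0.9631, -0.1242], [0.0, 0.0, 0.0, 1.0]]}
{'t': 0.15, 'joint_pos': array([-1.39595595e-01,  3.13851061e-01,  4.52149785e-02,  1.30361188e+00,
        5.00369194e-06,  1.43117361e+00]), 'joint_velocities': array([-0.00037444, -0.00164519,  0.00493269, -0.00034072, -0.00100611,
       -0.00038132]), 'effort': array([ 1.76330479e-03, -4.81067133e+01,  2.98815805e+01,  1.39078675e-02,
       -1.10673584e-04, -5.56924022e-05]), 'tcp_pos': array([5.74627542e-01, 4.66589583e-05, 2.49590313e-01]), 'eef_rot': array([-2.22058927e+00, -2.22064948e+00,  1.36551807e-03]), 'force': array([ 0.53274076,  0.29791045, -0.27011663]), 'wrist_torque': array([ 0.05275013, -0.04721697,  0.0225514 ]), 'grasp_force': 0.0, 'gripper_width': 1.0006195630622445}
```

View pics/scene0.png

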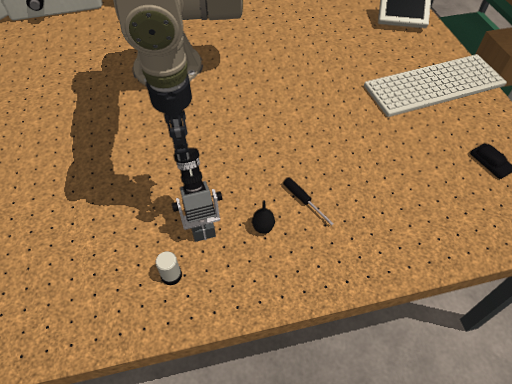

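View pics/side0.png

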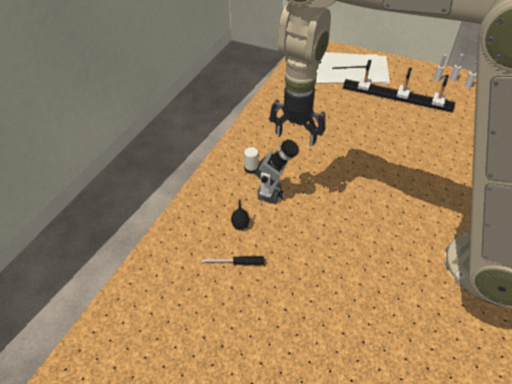

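Scene: the camera box is near (200,205), the ring near (188,163), the blower at (263,220), the case at (168,268) and the driver at (308,202). Side: the cap is at (290,149), the ring near (281,157), the foot at (270,190), the case at (251,160) and the blower at (240,217).

Run:
```python
import cv2,numpy as np
c=lambda n,x,y,w,h,f:cv2.resize(cv2.imread(f"pics/{n}0.png")[y:y+h,x:x+w],None,fx=f,fy=f,interpolation=cv2.INTER_CUBIC)
a=c("scene",150,120,80,60,5);b=c("side",235,130,80,60,5)
w=cv2.resize(cv2.imread("pics/wrist0.png"),(400,300))
d=c("scene",150,180,80,60,5)
cv2.imwrite("pics/m0.png",np.vstack([np.hstack([a,b]),np.hstack([w,d])]))
```

```text
(no output)
```

View pics/m0.png

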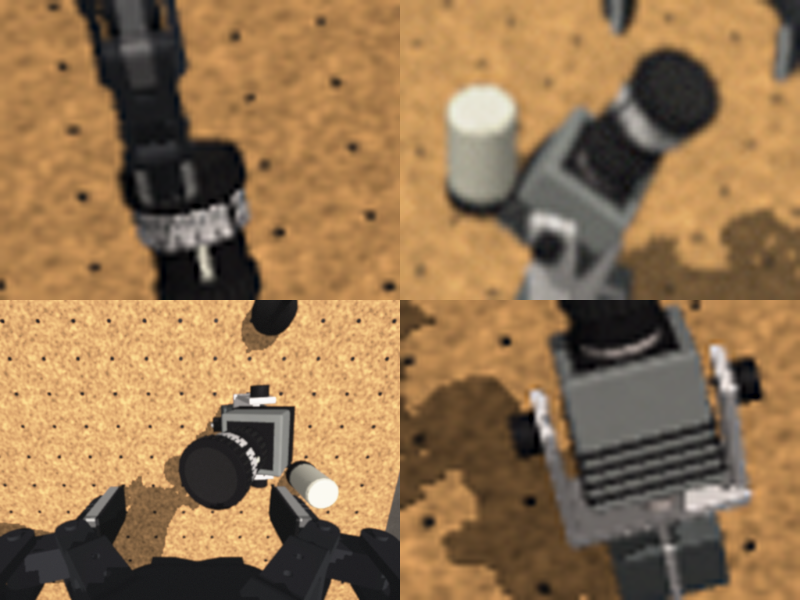

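Montage: the cap disc centre is at wrist (273,221) and side (290.5,148.5). The knobs are at scene (175,206.5) and (219,195.5). The white index line is on the scene-facing side of the barrel at scene (191,172). The long line isn't visible yet.

```bash
cat > h.py <<'E'
import numpy as np,cv2
from scipy.spatial.transform import Rotation as Ro
from bench import manip
def cam(n,s=None):
    p=manip.camera_params(n);K=np.array(p["intrinsics"]);d=np.array(p["dist"])
    if n!="wrist": return K,d,np.array(p["R"]),np.array(p["t"])
    T=np.eye(4);T[:3,:3]=Ro.from_rotvec(s["eef_rot"]).as_matrix();T[:3,3]=s["tcp_pos"]
    M=np.linalg.inv(T@np.array(p["T_tool_cam"]));return K,d,M[:3,:3],M[:3,3]
def ray(c,uv):
    K,d,R,t=c;q=cv2.undistortPoints(np.array([[uv]],float),K,d)[0,0]
    v=R.T@np.array([*q,1]);return -R.T@t,v/np.linalg.norm(v)
def tri(rs):
    A=sum(np.eye(3)-np.outer(v,v) for o,v in rs);b=sum((np.eye(3)-np.outer(v,v))@o for o,v in rs)
    X=np.linalg.solve(A,b);return X,[np.linalg.norm(np.cross(X-o,v)) for o,v in rs]
def plane(r,z): o,v=r;return o+v*(z-o[2])/v[2]
def proj(c,X): K,d,R,t=c;return cv2.projectPoints(np.array(X,float).reshape(-1,3),cv2.Rodrigues(R)[0],t,K,d)[0][:,0]
E
python3 - <<'E'
from h import *
np.set_printoptions(precision=4,suppress=True)
s=manip.observe();sc=cam("scene");si=cam("side");w=cam("wrist",s)
print("cams",*[-c[2].T@c[3] for c in(sc,si,w)])
X,e=tri([ray(si,(290.6,148.4)),ray(w,(272.8,220.7))]);print("captop",X,e)
a=plane(ray(sc,(175,206.4)),.12);b=plane(ray(sc,(219,195.6)),.12);print(a,b,np.linalg.norm(a-b))
k,e=tri([ray(si,(264.6,179)),ray(w,(333,115))]);print("+y knob",k,e)
y=(b-a)[:2]/np.linalg.norm((b-a)[:2]);O=(a+b)/2;bx=np.array([y[1],-y[0]])
ax=np.array([*(-bx*.5),.866]);print("O",O,"bx",bx,"axis",ax)
v=X-np.array([O[0],O[1],.12]);print("along",v@ax,"perp",v-v@ax*ax)
for n,px,h in(("case",(168,281),.0),("blower",(263,231),0),("driver",(308,202),.01)): print(n,plane(ray(sc,px),h))
E
```

```text
cams [1.1773 0.0099 0.8857] [0.2796 0.906  1.0378] [0.5744 0.0676 0.3738]
captop [0.5846 0.003  0.2098] [np.float64(0.0014676007642621884), np.float64(0.0014676007642619158)]
[ 0.6455 -0.039   0.12  ] [0.64   0.0592 0.12  ] 0.0983838748663521
+y knob [0.6366 0.0586 0.1211] [np.float64(0.0018618327749253284), np.float64(0.0018618327749252346)]
O [0.6427 0.0101 0.12  ] bx [0.9984 0.0563] axis [-0.4992 -0.0282  0.866 ]
along 0.10695791880552177 perp [-0.0047 -0.0041 -0.0028]
case [ 0.7576 -0.0878  0.    ]
blower [0.6827 0.1503 0.    ]
driver [0.6342 0.278  0.01  ]
```

```bash
cat >> h.py <<'E'
def frame(az,tilt=np.pi/6,yaw=0):
    """tool rotation looking down the lens axis; az = azimuth of body x"""
    bx=np.array([np.cos(az),np.sin(az),0]);ax=-bx*np.sin(tilt)+np.array([0,0,np.cos(tilt)])
    z=-ax;x=np.array([-bx[1],bx[0],0]);y=np.cross(z,x)
    return np.c_[x,y,z]@Ro.from_euler("z",yaw).as_matrix(),ax
def delta(R,p,s=None):
    s=s or manip.observe();R0=Ro.from_rotvec(s["eef_rot"]).as_matrix()
    return np.round(np.r_[R0.T@(p-s["tcp_pos"]),Ro.from_matrix(R0.T@R).as_rotvec()],4)
E
python3 - <<'E'
from h import *
R,ax=frame(np.deg2rad(5));print(delta(R,np.array([.5846,.003,.2098])+.1*ax))
E
```

```text
[-0.0014 -0.0399 -0.0468 -0.5247  0.0226 -0.0853]
```

The manual's scale: shifts go in units of 5 mm and turns go in units of 0.2 rad. Converting my numbers, -0.047 m is -9.4, -0.04 m is -8, -0.525 rad is -2.625.

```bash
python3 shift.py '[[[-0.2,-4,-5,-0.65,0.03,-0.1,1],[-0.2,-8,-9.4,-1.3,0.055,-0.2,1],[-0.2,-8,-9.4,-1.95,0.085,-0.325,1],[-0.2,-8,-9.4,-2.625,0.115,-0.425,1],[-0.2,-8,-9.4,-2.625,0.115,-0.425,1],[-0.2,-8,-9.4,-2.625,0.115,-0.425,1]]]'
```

```text
refused: ROWS must be a list of rows, each a list of 7 numbers. Nothing was moved.
```

The call was refused and nothing moved: it wants a list of rows, each a list of 7 numbers. Same move again in that form.

```bash
python3 shift.py '[[-0.2,-4,-5,-0.65,0.03,-0.1,1],[-0.2,-8,-9.4,-1.3,0.055,-0.2,1],[-0.2,-8,-9.4,-1.95,0.085,-0.325,1],[-0.2,-8,-9.4,-2.625,0.115,-0.425,1],[-0.2,-8,-9.4,-2.625,0.115,-0.425,1],[-0.2,-8,-9.4,-2.625,0.115,-0.425,1]]'
python3 - <<'E'
from h import *
s=manip.observe();im=manip.camera("wrist");cv2.imwrite("pics/w1.png",im)
R=Ro.from_rotvec(s["eef_rot"]).as_matrix();print(s["tcp_pos"],R[:,2],s["joint_pos"])
cv2.imwrite("pics/w1b.png",cv2.resize(im[60:300,120:420],None,fx=2.5,fy=2.5,interpolation=cv2.INTER_CUBIC))
E
```

```text
t: 0.75
tcp_pos: [0.5341, -0.0011, 0.2974]
eef_rot: [1.851, 2.017, 0.54]
force: [-0.1, 0.4, 1.2]
gripper_width: 1.0
grasp_force: 0.0
[ 0.53411044 -0.0011119   0.29737034] [ 0.49772193  0.04316959 -0.86626166] [-0.23787783 -0.16776162 -0.49792667  0.74037102  0.15991826  1.28797617]
```

View pics/w1b.png

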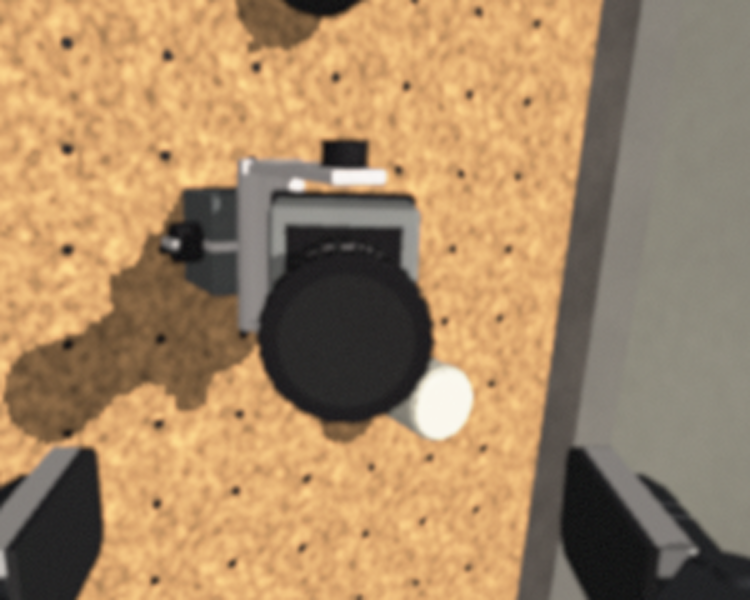

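The cap disc is centred at crop (346,335), i.e. wrist (258.4,194), with a diameter of about 69 px. The camera box edges run square to the image, so the azimuth looks right.

Run:
```python
from h import *
np.set_printoptions(precision=4,suppress=True)
s=manip.observe();w=cam("wrist",s);im=cv2.imread("pics/w1.png")
m=cv2.morphologyEx((im.max(2)<62).astype(np.uint8),cv2.MORPH_OPEN,cv2.getStructuringElement(cv2.MORPH_ELLIPSE,(31,31)))
for c in cv2.findContours(m,0,1)[0]:
    if cv2.pointPolygonTest(c,(258,194),False)>0: (u,v),r=cv2.minEnclosingCircle(c);el=cv2.fitEllipse(c);print(u,v,r,el)
uv=el[0]
s0={"tcp_pos":np.array([.574628,0,.24959]),"eef_rot":np.array([-2.22058927,-2.22064948,.00136552])}
r0=ray(cam("wrist",s0),(272.8,220.7));r1=ray(w,uv);r2=ray(cam("side"),(290.6,148.4))
for rs in([r0,r1,r2],[r1,r2],[r0,r1]): print(tri(rs))
T=np.array(manip.camera_params("wrist")["T_tool_cam"]);R=Ro.from_rotvec(s["eef_rot"]).as_matrix()
d=309*.052/(2*r);print("size depth",d)
for X in(tri([r1,r2])[0],): print("captop tool",R.T@(X-s["tcp_pos"]))
# depth from size
q=cv2.undistortPoints(np.array([[uv]]),w[0],w[1])[0,0];c=np.array([*q,1])*d;print("by size",(T@np.r_[c,1])[:3])
```

```text
257.5491943359375 192.48361206054688 35.6837272644043 ((257.5698547363281, 192.927490234375), (66.90128326416016, 69.6556625366211), 158.89166259765625)
(array([0.585 , 0.0067, 0.2163]), [np.float64(0.0009708068806587645), np.float64(0.0030415131878847555), np.float64(0.003903562382790724)])
(array([0.5838, 0.0079, 0.2177]), [np.float64(0.003410870307685563), np.float64(0.0034108703076852873)])
(array([0.5856, 0.0077, 0.2209]), [np.float64(0.00024314761498487938), np.float64(0.00024314761498490836)])
size depth 0.22514464199523745
captop tool [0.0053 0.0008 0.0947]
by size [0.0049 0.004  0.0919]
```

Run:
```python
from h import *
o=[]
for n,x,y in(("scene",160,125),("side",262,125)):
    im=manip.camera(n);cv2.imwrite(f"pics/{n}1.png",im)
    o.append(cv2.resize(im[y:y+60,x:x+40],None,fx=10,fy=10,interpolation=cv2.INTER_CUBIC))
v=np.clip(np.hstack(o).astype(float)*1.8,0,255).astype(np.uint8)
cv2.imwrite("pics/m1.png",v)
```

```text
(no output)
```

View pics/m1.png

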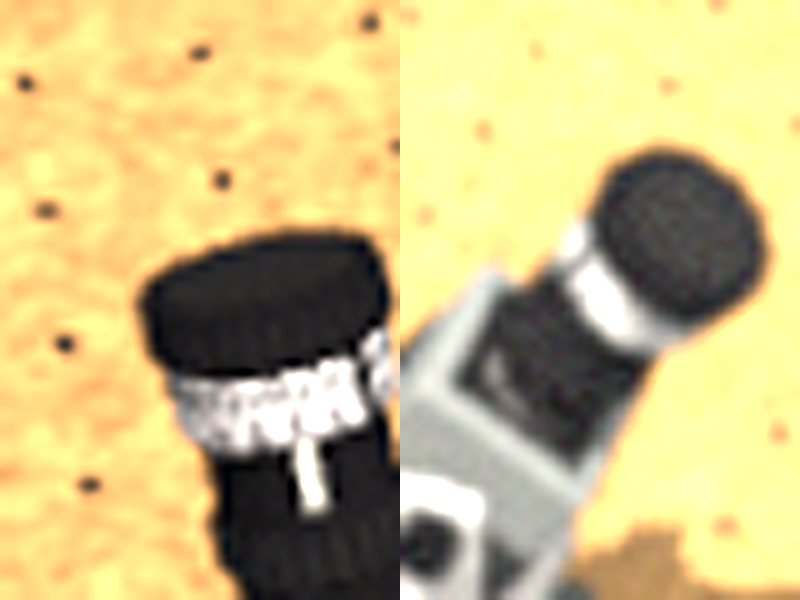

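The cap top face is centred at scene (185.7,151.7) and side (290,147.8). A dark line crosses the ring at scene (196.5,162) and side (280.5,151.5), which is probably the long line. The index line is at scene (190.7,170).

Run:
```python
from h import *
np.set_printoptions(precision=4,suppress=True)
s=manip.observe();w=cam("wrist",s)
s0={"tcp_pos":np.array([.574628,0,.24959]),"eef_rot":np.array([-2.22058927,-2.22064948,.00136552])}
r0=ray(cam("wrist",s0),(272.8,220.7));r1=ray(w,(258.0,193.5));r2=ray(cam("side"),(290,147.8));r3=ray(cam("scene"),(185.7,151.7))
for rs in([r0,r1,r2,r3],[r2,r3],[r1,r2],[r1,r3]): print(tri(rs))
X=tri([r0,r1,r2,r3])[0]
for az in(3,5,7):
    R,ax=frame(np.deg2rad(az));O=np.array([.6427,.0101,.12]);v=X-O;print(az,v@ax,v-v@ax*ax)
R,ax=frame(np.deg2rad(5))
M=X-.023*ax;ix=-np.cross(ax,R[:,0]);ix=ix if ix[2]>0 else -ix
for n in("scene","side"):
    c=cam(n);y=np.cross(ax,ix)
    print(n,*[proj(c,M+.024*(np.cos(a)*ix+np.sin(a)*y))[0] for a in(0,.7,1.05,1.4)], proj(c,X)[0])
print(delta(R,X+.05*ax))
```

```text
(array([0.5853, 0.0073, 0.2194]), [np.float64(0.0002879044213768984), np.float64(0.003229717157735934), np.float64(0.003558642591042852), np.float64(0.001183051686689296)])
(array([0.5828, 0.007 , 0.2167]), [np.float64(0.0009841527146030543), np.float64(0.0009841527146029704)])
(array([0.5858, 0.0074, 0.2186]), [np.float64(0.0033501694836099486), np.float64(0.003350169483609777)])
(array([0.5871, 0.0068, 0.2225]), [np.float64(0.0003294999169704713), np.float64(0.00032949991697047023)])
3 0.11484490651754209 [-0.      0.0002 -0.    ]
5 0.11482389380064921 [-0.0002  0.0022  0.    ]
7 0.11476791726353194 [-0.0004  0.0042  0.0001]
scene [190.3066 165.8916] [197.213  163.1286] [199.2331 161.5029] [199.9429 159.9843] [186.1922 152.0032]
side [278.0167 146.2007] [277.972  150.8852] [279.2768 153.4554] [281.2923 155.7514] [289.4512 146.6116]
[0.0048 0.0014 0.0437 0.0037 0.0009 0.0001]
```

Run:
```python
from h import *
R,ax=frame(np.deg2rad(4));print(delta(R,np.array([.5853,.0073,.2190])))
```

```text
[ 0.0048  0.001   0.0941  0.0037 -0.0078  0.0152]
```

```bash
python3 shift.py '[[1,0.2,8,0.02,-0.04,0.075,1],[1,0.2,14,0.02,-0.04,0.075,1],[1,0.2,18.8,0.02,-0.04,0.075,1],[1,0.2,18.8,0.02,-0.04,0.075,1],[1,0.2,18.8,0.02,-0.04,0.075,0.7],[1,0.2,18.8,0.02,-0.04,0.075,0.5],[1,0.2,18.8,0.02,-0.04,0.075,0.5],[1,0.2,18.8,0.02,-0.04,0.075,0.5],[1,0.2,18.8,0.02,-0.04,0.075,0.5]]'
```

```text
t: 1.8
tcp_pos: [0.5833, 0.0079, 0.2187]
eef_rot: [1.864, 1.999, 0.537]
force: [-2.5, -0.4, 6.6]
gripper_width: 0.584
grasp_force: 62.7
```

To row units: -0.08 m is -16, -0.05 m is -10.

```bash
python3 shift.py '[[0,0,-1.2,0,0,0,0.5],[0,0,-3,0,0,0,0.5],[0,0,-6,0,0,0,0.5],[0,0,-10,0,0,0,0.5],[0,0,-16,0,0,0,0.5],[0,0,-16,0,0,0,0.5]]'
python3 - <<'E'
from h import *
o=[]
for n,x,y in(("scene",140,95),("side",255,95)):
    im=manip.camera(n);cv2.imwrite(f"pics/{n}2.png",im)
    o.append(cv2.resize(im[y:y+90,x:x+60],None,fx=6,fy=6,interpolation=cv2.INTER_CUBIC))
v=np.clip(np.hstack(o).astype(float)*1.8,0,255).astype(np.uint8)
cv2.imwrite("pics/m2.png",v)
E
```

```text
t: 2.4
tcp_pos: [0.5427, 0.0051, 0.2901]
eef_rot: [1.863, 1.998, 0.538]
force: [0.5, -0.8, 0.5]
gripper_width: 0.579
grasp_force: 63.2
```

View pics/m2.png

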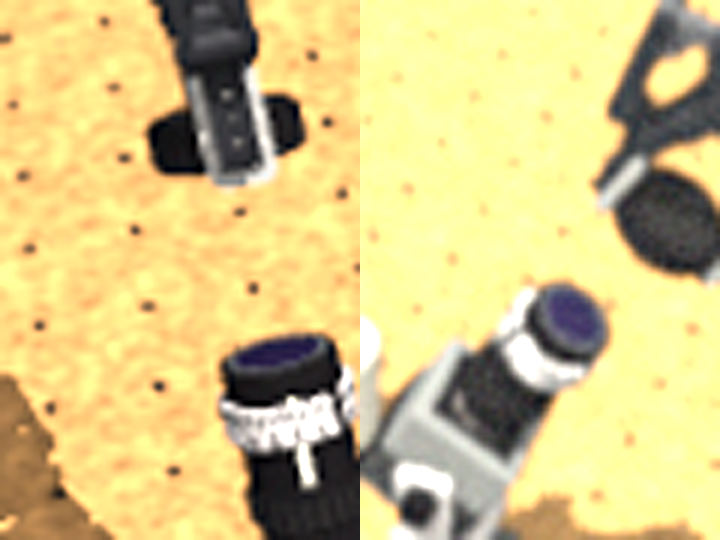

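Scene: the cap is held with the fingertips about level with its rim at (178,124), and the lens front is bare (violet glass at (186,154)). Side: the cap is aligned with the tool at (306,131).

Run:
```python
from h import *
R,ax=frame(np.deg2rad(4),tilt=0)
print(delta(R,np.array([.48,-.2,.04])))
print(delta(R,np.array([.48,-.2,.15])))
```

```text
[-2.004e-01 -1.895e-01  1.755e-01  5.228e-01 -1.000e-04 -1.000e-04]
[-2.003e-01 -1.346e-01  8.010e-02  5.228e-01 -1.000e-04 -1.000e-04]
```

```bash
python3 shift.py '[[-6,-4,0,0,0,0,0.5],[-12,-8,2,0.5,0,0,0.5],[-18,-12,4,1,0,0,0.5],[-24,-16,8,1.5,0,0,0.5],[-30,-20,12,2,0,0,0.5],[-36,-24,14,2.5,0,0,0.5],[-40,-27,16,2.615,0,0,0.5],[-40,-30,21.4,2.615,0,0,0.5],[-40,-33,26.6,2.615,0,0,0.5],[-40,-36,31.8,2.615,0,0,0.5],[-40,-38,35.2,2.615,0,0,0.5],[-40,-38,35.2,2.615,0,0,0.5],[-40,-38,35.2,2.615,0,0,0.5]]'
python3 - <<'E'
from h import *
s=manip.observe();print(s["tcp_pos"],Ro.from_rotvec(s["eef_rot"]).as_matrix()[:,2],s["force"])
E
```

```text
t: 3.8
tcp_pos: [0.4791, -0.1989, 0.0376]
eef_rot: [-2.139, -2.295, 0.002]
force: [0.5, 0.2, -0.2]
gripper_width: 0.579
grasp_force: 63.1
[ 0.47905793 -0.19894912  0.03764924] [-0.00384498  0.00188883 -0.99999082] [ 0.45413038  0.19894173 -0.22215448]
```

To row units: 0.017 m is 3.4, 0.015 m is 3.

```bash
python3 shift.py '[[0,0,1,0,0,0,0.5],[0,0,2,0,0,0,0.5],[0,0,3,0,0,0,0.5],[0,0,3.4,0,0,0,0.5],[0,0,3.4,0,0,0,0.5]]'
```

```text
t: 4.3
tcp_pos: [0.4795, -0.1993, 0.0213]
eef_rot: [-2.141, -2.296, 0.001]
force: [-0.1, 0.5, -0.6]
gripper_width: 0.578
grasp_force: 63.1
```

To row units: 0.003 m is 0.6, 0.0015 m is 0.3.

```bash
python3 shift.py '[[0,0,0.3,0,0,0,0.5],[0,0,0.6,0,0,0,0.5],[0,0,0.6,0,0,0,0.5]]'; python3 shift.py '[[0,0,0.3,0,0,0,0.5],[0,0,0.3,0,0,0,0.5]]';python3 shift.py '[[0,0,0.3,0,0,0,0.5],[0,0,0.3,0,0,0,0.5]]'
```

```text
t: 4.6
tcp_pos: [0.4797, -0.1994, 0.0184]
eef_rot: [-2.141, -2.297, 0.001]
force: [-0.3, -0.8, -0.9]
gripper_width: 0.582
grasp_force: 63.1
t: 4.8
tcp_pos: [0.4797, -0.1994, 0.0169]
eef_rot: [-2.141, -2.297, 0.001]
force: [0.0, 0.1, 0.5]
gripper_width: 0.585
grasp_force: 63.1
t: 5.0
tcp_pos: [0.4799, -0.1995, 0.0162]
eef_rot: [-2.141, -2.297, 0.001]
force: [-1.6, 0.7, 7.0]
gripper_width: 0.579
grasp_force: 67.6
```

```bash
python3 shift.py '[[0,0,0,0,0,0,0.65],[0,0,0,0,0,0,0.75],[0,0,0,0,0,0,0.9],[0,0,0,0,0,0,1],[0,0,-4,0,0,0,1],[0,0,-12,0,0,0,1],[0,0,-22,0,0,0,1],[0,0,-32,0,0,0,1],[0,0,-32,0,0,0,1]]'
python3 - <<'E'
from h import *
o=[]
for n,c in(("scene",None),("side",None)):
    im=manip.camera(n);cv2.imwrite(f"pics/{n}3.png",im)
    u,v=proj(cam(n),[.48,-.2,.007])[0].astype(int);print(n,u,v)
    o.append(cv2.resize(im[max(v-30,0):max(v-30,0)+60,u-40:u+40],(400,300),interpolation=cv2.INTER_CUBIC))
im=o  # lens crops
for n,x,y in(("scene",165,140),("side",260,135)):
    c=cv2.imread(f"pics/{n}3.png")[y:y+45,x:x+60];o.append(cv2.resize(c,(400,300),interpolation=cv2.INTER_CUBIC))
cv2.imwrite("pics/m3.png",np.vstack([np.hstack(o[:2]),np.hstack(o[2:])]))
E
```

```text
t: 5.9
tcp_pos: [0.4836, -0.2016, 0.1827]
eef_rot: [2.135, 2.29, 0.003]
force: [0.4, 0.4, -0.1]
gripper_width: 1.0
grasp_force: 0.0
scene 111 190
side 339 166
```

View pics/m3.png

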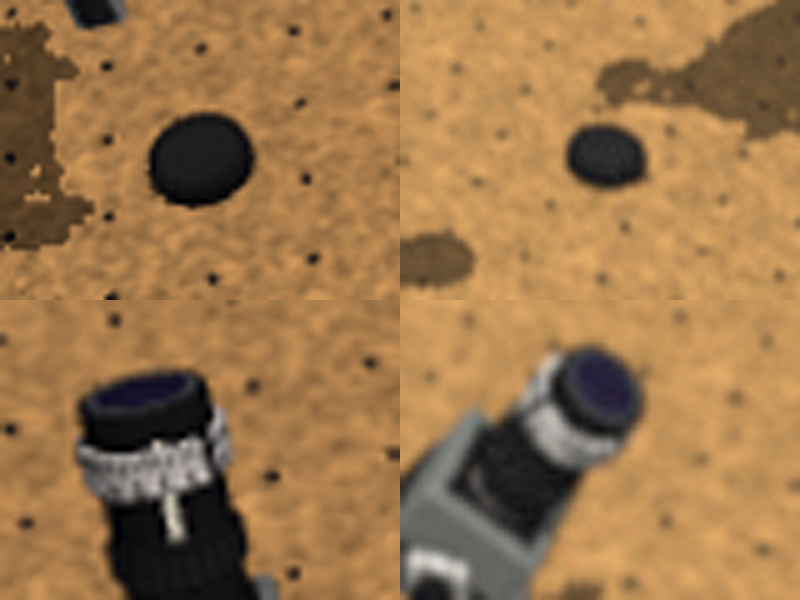

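The cap lies flat at scene (111,190). The ring's long line is at scene (197.2,161) and side (281.7,151.5). The lens front is at scene (186.4,154.2) and side (290,148.2).

Run:
```python
from h import *
np.set_printoptions(precision=4,suppress=True)
sc,si=cam("scene"),cam("side")
F,e=tri([ray(sc,(186.0,153.8)),ray(si,(289.6,147.8))]);print("front",F,e)
L,e=tri([ray(sc,(196.8,160.6)),ray(si,(281.3,151.1))]);print("line",L,e)
R,ax=frame(np.deg2rad(4))
for M in(F-.019*ax,np.array([.5853,.0073,.219])-.023*ax):
    ix=R[:,1];y=np.cross(ax,ix);d=L-M;print(M,"ang",np.arctan2(d@y,d@ix),"r",np.hypot(d@y,d@ix),"ax",d@ax)
M=np.array([.5853,.0073,.219])-.023*ax
for n,c in(("scene",sc),("side",si)): print(n,[proj(c,M+.024*(np.cos(a)*ix+np.sin(a)*y))[0] for a in(.7,1.05,1.4)],"front",proj(c,M+.019*ax)[0])
s=manip.observe()
for yaw in(0,-.4): R,ax=frame(np.deg2rad(4),yaw=yaw);print(delta(R,M+.12*ax),delta(R,M+.002*ax))
```

```text
front [0.5852 0.0061 0.2141] [np.float64(0.00017655594775591713), np.float64(0.000176555947755975)]
line [0.6032 0.0243 0.2091] [np.float64(0.0015484994870838184), np.float64(0.0015484994870836731)]
[0.5947 0.0067 0.1976] ang 0.8771515732956068 r 0.022042716192795256 ax 0.005053575491975916
[0.5968 0.0081 0.1991] ang 0.9396902938757427 r 0.019472431383011586 ax 0.00490323565461969
scene [array([197.0423, 163.4076]), array([199.1192, 161.8019]), array([199.8906, 160.2845])] front [186.642  153.9214]
side [array([277.9357, 150.8815]), array([279.1961, 153.4647]), array([281.1798, 155.7827])] front [288.6792 147.5344]
[ 0.1994  0.0703 -0.1261 -0.5221  0.0013  0.0007] [ 0.1995  0.1291 -0.0238 -0.5221  0.0013  0.0007]
[ 0.1994  0.0703 -0.1261 -0.5153 -0.1031 -0.3901] [ 0.1995  0.1291 -0.0238 -0.5153 -0.1031 -0.3901]
```

```bash
python3 shift.py '[[6,2,-6,0,0,0,1],[14,4,-12,-0.5,0,0,1],[22,6,-18,-1,0,0,1],[30,10,-24,-1.5,0,0,1],[38,14,-25.2,-2,0,0,1],[46,14,-25.2,-2.5,0,0,1],[52,14,-25.2,-2.61,0,0,1],[52,14,-25.2,-2.61,0,0,1],[52,14,-25.2,-2.61,0,0,1],[52,14,-25.2,-2.61,0,0,1]]'
python3 - <<'E'
from h import *
s=manip.observe();im=manip.camera("wrist");cv2.imwrite("pics/w4.png",im)
R,ax=frame(np.deg2rad(4));M=np.array([.5953,.0073,.1982]);w=cam("wrist",s)
ix=R[:,1];y=np.cross(ax,ix)
o=np.array(proj(w,M)[0]).astype(int)-[50,38];print(s["joint_pos"],"crop",o)
P=[M+.024*(np.cos(a)*ix+np.sin(a)*y) for a in(0,.349,.698,1.047,1.396)]+[M+.019*ax]
print((proj(w,P)-o)*8)
cv2.imwrite("pics/w4b.png",cv2.resize(im[o[1]:o[1]+75,o[0]:o[0]+100],None,fx=8,fy=8,interpolation=cv2.INTER_CUBIC))
E
```

```text
t: 7.0
tcp_pos: [0.5319, 0.0641, 0.3006]
eef_rot: [1.869, 2.003, 0.532]
force: [-0.5, -0.5, 0.4]
gripper_width: 1.003
grasp_force: 0.0
[-0.06578166 -0.16786107 -0.49087217  0.73310356  0.06735543  1.45353888] crop [202 219]
[[628.41760679 307.92535058]
 [616.84189627 238.97714303]
 [579.41349456 177.34643336]
 [520.30550727 130.96460086]
 [446.74857958 106.01124837]
 [406.90291058 397.54941077]]
```

View pics/w4b.png

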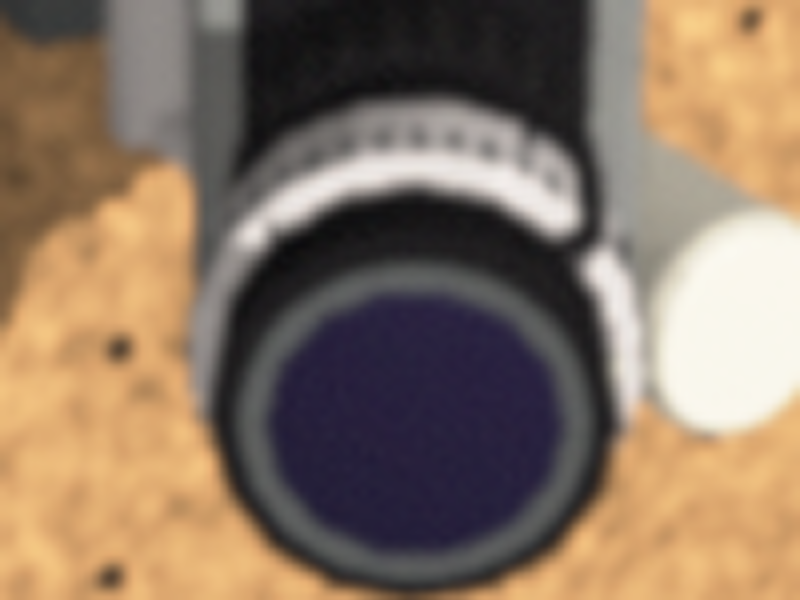

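The long black line crosses the ring at crop (590,200). After allowing for the small lens offset, the 0.70 prediction falls at (585,201), so the ring sits in the 0.70 stop. The lens front centre is at crop (413,422).

Run:
```python
from h import *
s=manip.observe();w=cam("wrist",s)
F,e=tri([ray(w,(253.2,271.3)),ray(cam("scene"),(186.,153.8)),ray(cam("side"),(289.6,147.8))]);print(F,e)
R,ax=frame(np.deg2rad(4));M=F-.019*ax;print(M)
print(delta(R,M+.06*ax),delta(R,M+.002*ax))
```

```text
[0.58567625 0.00553059 0.21491091] [np.float64(0.0014604581695306278), np.float64(0.0007235411377484606), np.float64(0.0010065029142662767)]
[0.5951531  0.00619328 0.19845643]
[-0.0619  0.      0.0581 -0.0045 -0.     -0.0013] [-0.0619  0.0003  0.1161 -0.0045 -0.     -0.0013]
```

To row units: -0.062 m is -12.4, 0.116 m is 23.2, -0.004 rad is -0.02.

```bash
python3 shift.py '[[-6.2,0,0,0,0,0,1],[-12.4,0,0,-0.02,0,0,1],[-12.4,0,4,-0.02,0,0,1],[-12.4,0,10,-0.02,0,0,1],[-12.4,0,16,-0.02,0,0,1],[-12.4,0,20,-0.02,0,0,1],[-12.4,0,23.2,-0.02,0,0,1],[-12.4,0,23.2,-0.02,0,0,1],[-12.4,0,23.2,-0.02,0,0,0.7],[-12.4,0,23.2,-0.02,0,0,0.45],[-12.4,0,23.2,-0.02,0,0,0.45],[-12.4,0,23.2,-0.02,0,0,0.45],[-12.4,0,23.2,-0.02,0,0,0.45]]'
```

```text
t: 8.35
tcp_pos: [0.5933, 0.0064, 0.2022]
eef_rot: [1.864, 1.998, 0.537]
force: [-4.7, -2.5, 4.4]
gripper_width: 0.537
grasp_force: 60.5
```

To row units: 0.72 rad is 3.6.

```bash
python3 shift.py '[[0,0,0,0,0,0.4,0.45],[0,0,0,0,0,0.8,0.45],[0,0,0,0,0,1.2,0.45],[0,0,0,0,0,1.6,0.45],[0,0,0,0,0,2,0.45],[0,0,0,0,0,2.4,0.45],[0,0,0,0,0,2.8,0.45],[0,0,0,0,0,3.2,0.45],[0,0,0,0,0,3.5,0.45],[0,0,0,0,0,3.6,0.45],[0,0,0,0,0,3.6,0.45]]'
```

```text
t: 9.45
tcp_pos: [0.593, 0.0065, 0.202]
eef_rot: [2.56, 1.268, 0.709]
force: [-6.7, -2.7, 3.9]
gripper_width: 0.539
grasp_force: 60.5
```

```bash
python3 shift.py '[[0,0,0,0,0,3.6,0.6],[0,0,0,0,0,0,0.8],[0,0,0,0,0,0,1],[0,0,0,0,0,0,1]]' >/dev/null 2>&1; echo
```

```text
(no output)
```

That first row wrongly carried a 0.72 turn (limited to 0.15) while the fingers opened. I'll back out and check the ring.

```bash
python3 shift.py '[[0,0,-4,0,0,0,1],[0,0,-10,0,0,0,1],[0,0,-18,0,0,0,1],[6,0,-24,0,0,0,1],[12,0,-24,0,0,0,1],[12,0,-24,0,0,0,1],[12,0,-24,0,0,0,1]]'
python3 - <<'E'
from h import *
s=manip.observe();im=manip.camera("wrist");cv2.imwrite("pics/w5.png",im)
R,ax=frame(np.deg2rad(4));M=np.array([.5952,.0062,.1985]);w=cam("wrist",s)
ix=R[:,1];y=np.cross(ax,ix)
o=np.array(proj(w,M)[0]).astype(int)-[50,38]
P=[M+.024*(np.cos(a)*ix+np.sin(a)*y) for a in(-.349,0,.349,.698)]+[M+.019*ax]
print((proj(w,P)-o)*4)
a=cv2.resize(im[o[1]:o[1]+75,o[0]:o[0]+100],None,fx=4,fy=4,interpolation=cv2.INTER_CUBIC)
b=manip.camera("scene");cv2.imwrite("pics/scene5.png",b)
b=cv2.resize(b[140:185,165:225],(400,300),interpolation=cv2.INTER_CUBIC)
cv2.imwrite("pics/m5.png",np.hstack([a,b]))
E
```

```text
t: 10.55
tcp_pos: [0.5647, 0.0505, 0.3248]
eef_rot: [2.561, 1.269, 0.71]
force: [-0.1, -0.5, -0.3]
gripper_width: 1.003
grasp_force: 0.0
[[305.16304441 116.44583876]
 [286.01608364  86.46569214]
 [256.40590459  64.24569431]
 [219.96105566  52.74621382]
 [203.16217409 195.90707115]]
```

View pics/m5.png

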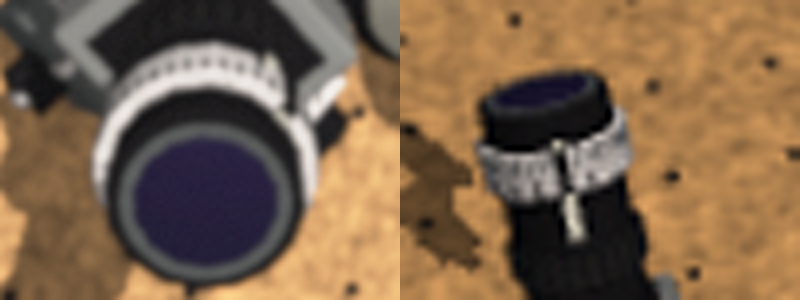

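The long line at scene crop (565,165) is in line with the white index at (573,215) and the front mark at (558,145). In the wrist crop it is at (288,95), against a prediction of (286,86) for 0. The ring is in its stop.

```bash
python3 -c "
from bench import manip
print(manip.job_done())"
```

```text
the job is handed in; nothing more can be done
None
```

The job is handed in, verdict not shown: the camera pictures show the dust cap lying flat on the table and the aperture ring's long line in its stop at the index line; I did not check the focus ring or the bystanders again after the moves.

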